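# Count three bearings into the trough of a counting tray and shut its lid

### The arm

A 6-joint arm with a two-finger parallel gripper is mounted at the origin on a cart in front of the work surface, level with it; the furniture and walls round the work are solid. World frame = base frame: x ahead of the robot, y to its left, z up, the work surface at z = 0. Lengths are in m, angles in rad, forces in N, time in s.
With the tool pointing down it reaches from about 0.25 to 0.725 m from the base axis. Payload 9.7 kg.
Tool frame: the origin (TCP) lies on the centre line of the jaws, within the pads' length; the fingertips stand 19 mm ahead of it and the grasp point (between the pads) is the TCP (env.finger_overhang is the distance from the TCP to the fingertips, in m); y points along the fingers, x is the direction in which the jaws open and shut, and the axes are right-handed (so a half turn about y gives the same grasp; the last joint's range is limited). The gripper opens to 85 mm and grips with 20 to 120 N. Pads are 22 mm wide; open, the fingers measure 114 mm over their backs; the gripper's body (76 mm by 85 mm) begins 54 mm behind the grasp point. The pads swing forward as they close: fully open they stand 13 mm farther back than shut.
Start: joints at [-1.132, 0.087, 0.176, 1.66, 0, 1.571], TCP at [0.234, -0.498, 0.25] pointing down, gripper open.
Joint ranges: [-3.13, 3.13], [-0.85, 1.81], [-1.15, 1.24], [-2.2, 2.28], [-1.44, 1.52], [-3.14, 3.14]. Speed limits (rad/s): [2.22, 2.22, 2.57, 3.14, 3.14, 3.14].

### API

Orientations are given as a rotation vector (axis times angle).
In Python, from workcell import env, command_gripper, sensors, snapshot, ticket gives the robot as it stands. Calls block until the motion is done:
- env.move_to(position, orientation): joint-space move of the TCP to a pose.
- env.move_linear(position, frame=None, v=0.15, contact_N=None): straight line of the TCP; frame=None keeps the orientation; v is the mean speed in m/s. With contact_N (N) it stops when the force on the tool has changed by that much, and returns True; else False.
- env.movej(angles): joint-space move.
- command_gripper(opening, strength=None): opening from 0.0 (shut) to 1.0 (fully open); strength is the grip in N (None keeps the last); returns when the fingers have stopped.
- env.dwell(seconds).
- env.inverse_kinematics(position, orientation): joint angles nearest the present ones, or None.
- sensors.get_obs(): the state.
- snapshot(name): name is "side" or "top" or "wrist"; returns a dict with "image" (480x640x3 uint8, red, green, blue), "fx", "fy", "cx", "cy" (pixels), "D" ([k1, k2, p1, p2, k3] as OpenCV has them; the pictures are not rectified), "extrinsics" (4x4, takes a point from camera to world coordinates); the wrist camera has in their place "tool_from_camera" (4x4, takes a point from camera to tool coordinates, whose origin is the TCP and whose axes are the tool frame's). Camera axes: x right, y up, looking along -z (the intrinsics and any distortion apply to the point x, -y, -z); pixel columns grow to the right and rows downward; lengths in m; the calibration is good to about 2 mm. A picture is of the moment at which its call begins: read the wrist's pose just before it. There is no depth.
A pose or a line that the arm cannot do raises env.MotionError and nothing moves.
- ticket.sign_off(): hands the job in, once; it reports no verdict.
The state is a dict: "clock": time; "joint_pos": joint angles; "dq": joint speeds; "effort": joint torques, N m; "tool_pos": TCP position; "tool_rot": TCP orientation; "contact_force": force on the tool from outside, world axes, zero at the start; "moment": the same for the moment, N m; "gripper_width": opening from 0.0 (shut) to 1.0 (fully open).
Only numpy, scipy, OpenCV 4.12 (cv2) and the standard library are available. Lean on these libraries where they do the work, as an engineer would, in place of code of your own. Each camera call takes 0.05 s, during which the arm holds its last target.

### The job

Count out the three ball bearings on the dark blue counting tray: with the fingertips, sweep them across the plate into the trough along its side, then fold the light blue trough lid over and push it fully shut, with all three lying flat in the trough beneath it. Only push things, never pick them up; the star knob stays where it is on the plate, and leave the red bottle and the green-and-white carton beside the tray alone.

Things in the scene. Friction and masses are not known exactly. Their poses are not given: they have to be found in the camera images.
- tray: dark blue counting tray, 250 x 250 mm, fixed. Origin: centre of its underside, on the bench; z up. The trough runs along its +y side; the rest is the flat counting plate, y = -125 to +65 mm, top 28 mm above the bench. A rim 12 mm high, 5 mm wide stands on the plate's -y, -x and +x sides; toward the trough the plate is open, with a plain edge at y = +65 mm
- trough_floor (a point): centre of the trough's floor, axes as the tray's. The trough is 242 mm long in x, 56 mm wide in y (y = +65 to +121 mm on the tray) and 15 mm deep: floor 13 mm, plate 28 mm above the bench. Outer wall (4 mm thick) and far end are as high as the plate; the near end (-x) is a pouring lip 6 mm above the floor that sticks out to x = -146 mm
- lid_hinge (a point): point on the tray: middle of the lid's hinge axis, which runs along the tray's x at y = +126.5 mm, 30 mm above the bench
- trough_lid (a joint): angle of the light blue trough lid (rad): 0 shut, flat over the trough, top 31.5 mm above the bench; 1.57 upright; starts open at 1.65 to 1.95 (stop), leaning out to the tray's +y. The hinge is stiff: the lid stays where it is left (0.5 to 1 N at its edge moves it). A 3 mm panel, 238 mm long in x, free edge 65.5 mm from the axis. Shut, it overlaps the plate's edge by 4 mm
- lid_edge (a point): point on the lid: middle of its free edge; moves with the lid. A low bead (66 mm long, up to 5.5 mm above the lid's top) runs along the edge here
- bearing_1: pale grey ball bearing, a flat ring 38 mm in diameter and 11 mm high, 60 g, lying flat on the plate. Origin: centre of its underside. The four things on the plate lie in a row along the tray's x, about 56 mm apart, in any order
- bearing_2: a second, equal bearing; origin as for bearing_1
- bearing_3: a third, equal bearing; origin as for bearing_1
- star_knob: black star knob, 29 mm across and 32 mm high, standing on its head on the plate with its stud up, in the same row as the bearings; it must stay. Origin: centre of its underside
- threadlock_bottle: small red bottle with a blue nozzle, 25 mm in diameter, 69 mm high, standing on the bench beside the tray (its -y side). Origin: centre of its underside
- carton: small green-and-white carton, 34 x 50 x 19 mm, lying on the bench beside the tray (its -y side). Origin: centre of its underside
There are look-alikes about, which are no part of the job. What is shaped like the bearing_3 but brown is not meant.

How it is judged:
By the outcome, as a careful person would: the job done as asked, in the order asked, and still so for the second after the job is handed in, with the robot touching nothing.
It also fails if it takes over 54 s, if anything falls off the work surface, if the arm or the gripper's body presses on something with over 40 N, if the wrist force passes 120 N, or if a joint passes its speed limit or range.

## Working session

There is one attempt and no reset: what is moved stays moved. The work goes in short steps, each a Python script; the robot and the scene stay as the last script left them, time stands still between calls to the robot, and variables do not carry over. Pictures are saved under pics/ and viewed, and the job is handed in when it is done.

```bash
mkdir -p pics; ls
python3 - <<'E'
from workcell import env, command_gripper, sensors, snapshot
import cv2, numpy as np, json
print(sensors.get_obs())
for n in ["top","side","wrist"]:
    s=snapshot(n); cv2.imwrite(f"pics/{n}0.png",s["image"][:,:,::-1])
    print(n,{k:np.round(v,4).tolist() for k,v in s.items() if k!="image"})
E
```

```text
pics
{'clock': 0.0, 'joint_pos': array([-1.13200779e+00,  8.74786481e-02,  1.75141132e-01,  1.65980235e+00,
       -1.22391488e-05,  1.57081756e+00]), 'dq': array([ 0.00053473,  0.00030203, -0.00034027, -0.00076982, -0.00081866,
        0.00048513]), 'effort': array([-1.07719210e-03, -5.20384991e+01,  4.64810407e+01,  1.61716773e-02,
       -1.24354742e-04,  9.15036580e-08]), 'tool_pos': array([ 0.23357534, -0.49771625,  0.24957643]), 'tool_rot': array([-1.38467119,  0.88107085, -0.87919891]), 'contact_force': array([-0.89630439,  1.02378543,  0.02790166]), 'moment': array([ 0.04166166, -0.00441701,  0.0085943 ]), 'gripper_width': 1.0005791590792248}
top {'fx': 536.5641, 'fy': 536.5641, 'cx': 310.0969, 'cy': 245.4497, 'D': [0.0079, 0.0, 0.0, 0.0, 0.0], 'extrinsics': [[-0.0237, 0.9966, -0.079, 0.4704], [-0.9996, -0.0249, -0.015, -0.0055], [-0.017, 0.0787, 0.9968, 0.9047], [0.0, 0.0, 0.0, 1.0]]}
side {'fx': 597.6953, 'fy': 597.6953, 'cx': 313.2541, 'cy': 240.2593, 'D': [0.0507, 0.0, 0.0, 0.0, 0.0], 'extrinsics': [[-0.8284, 0.3473, -0.4395, 0.0874], [-0.5597, -0.4841, 0.6726, 0.682], [0.0208, 0.8031, 0.5954, 0.6585], [0.0, 0.0, 0.0, 1.0]]}
wrist {'fx': 392.9389, 'fy': 392.9389, 'cx': 316.192, 'cy': 238.8043, 'D': [-0.0006, 0.0, 0.0, 0.0, 0.0], 'tool_from_camera': [[1.0, 0.0006, -0.0011, -0.0002], [-0.0013, 0.3256, -0.9455, -0.125], [-0.0002, 0.9455, 0.3256, 0.0835], [0.0, 0.0, 0.0, 1.0]]}
```

View pics/top0.png

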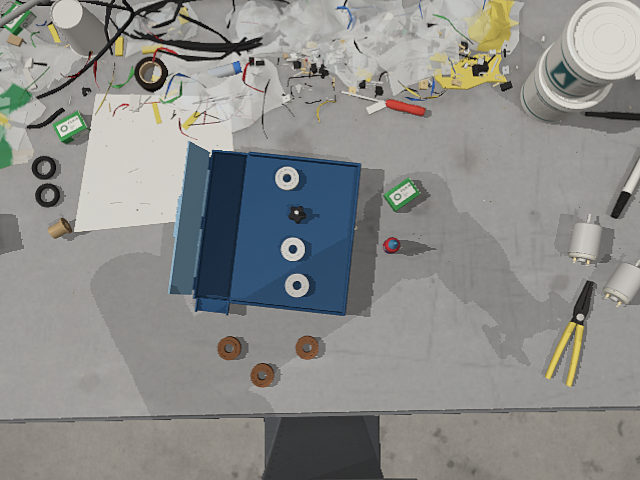

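View pics/side0.png

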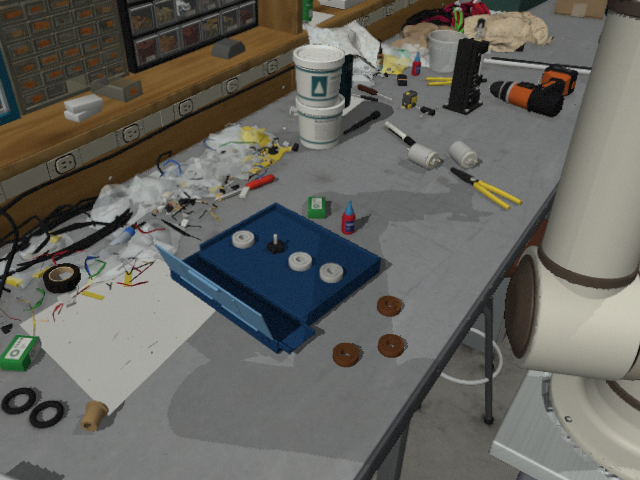

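```bash
cat > h.py <<'E'
import cv2, numpy as np
def ray(s,uv,T=None):
    K=np.array([[s["fx"],0,s["cx"]],[0,s["fy"],s["cy"]],[0,0,1]])
    p=cv2.undistortPoints(np.array(uv,float).reshape(-1,1,2),K,np.array(s["D"],float)).reshape(-1,2)
    T=s["extrinsics"] if T is None else T; T=np.array(T)
    d=np.c_[p[:,0],-p[:,1],-np.ones(len(p))]@T[:3,:3].T
    return T[:3,3],d
def onplane(s,uv,z,T=None):
    o,d=ray(s,uv,T); return o+d*((z-o[2])/d[:,2])[:,None]
def two(s1,uv1,s2,uv2):
    o1,d1=ray(s1,[uv1]);o2,d2=ray(s2,[uv2]);d1=d1[0];d2=d2[0]
    A=np.c_[d1,-d2];t=np.linalg.lstsq(A,o2-o1,rcond=None)[0]
    a=o1+t[0]*d1;b=o2+t[1]*d2
    return (a+b)/2,np.linalg.norm(a-b)
E
python3 - <<'E'
from h import *
import pickle
from workcell import snapshot
t=snapshot("top"); s=snapshot("side"); pickle.dump((t,s),open("s0.pkl","wb"))
for n,im in(("top",t["image"]),("side",s["image"])):
    hsv=cv2.cvtColor(im,cv2.COLOR_RGB2HSV)
    lo=(130,270,150,340) if n=="top" else (200,380,210,310)
    m=((hsv[...,1]<60)&(hsv[...,2]>130)).astype(np.uint8)
    blue=((hsv[...,0]>98)&(hsv[...,0]<118)&(hsv[...,1]>110)).astype(np.uint8)
    c,_=cv2.findContours(m,cv2.RETR_EXTERNAL,cv2.CHAIN_APPROX_NONE)
    for k in c:
        a=cv2.contourArea(k)
        x,y,w,h=cv2.boundingRect(k)
        if 250<a<900 and (200<x<340): print(n,"white",a,(x,y,w,h),onplane(t if n=="top" else s,[cv2.fitEllipse(k)[0]],.039)[0].round(4))
    c,_=cv2.findContours(blue,cv2.RETR_EXTERNAL,cv2.CHAIN_APPROX_NONE)
    for k in c:
        if cv2.contourArea(k)>1500:
            h=cv2.convexHull(k); ap=cv2.approxPolyDP(h,3,True).reshape(-1,2); print(n,"blue",cv2.contourArea(k),ap.tolist())
x=cv2.resize(t["image"][130:330,160:370],None,fx=2.8,fy=2.8,interpolation=cv2.INTER_CUBIC);cv2.imwrite("pics/topc.png",x[:,:,::-1])
x=cv2.resize(s["image"][195:360,150:400],None,fx=3.2,fy=3.2,interpolation=cv2.INTER_CUBIC);cv2.imwrite("pics/sidec.png",x[:,:,::-1])
E
```

```text
top blue 23069.0 [[212, 150], [360, 164], [343, 315], [195, 311], [193, 281]]
side white 251.5 (333, 459, 22, 21) [0.2691 0.3263 0.039 ]
side white 256.5 (289, 252, 22, 18) [0.5327 0.042  0.039 ]
side white 426.5 (299, 115, 26, 27) [ 0.793  -0.3742  0.039 ]
side white 465.0 (290, 96, 55, 21) [ 0.8555 -0.484   0.039 ]
side white 340.0 (296, 70, 31, 29) [ 0.9336 -0.5948  0.039 ]
side blue 16752.5 [[168, 260], [275, 203], [380, 258], [378, 272], [289, 353], [275, 352], [172, 278]]
```

View pics/topc.png

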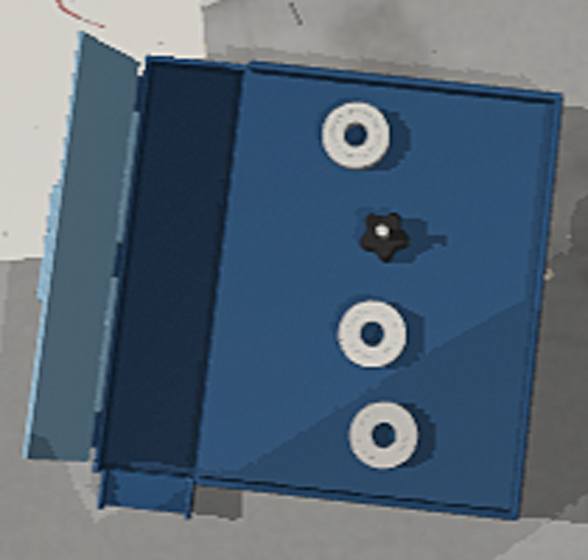

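View pics/sidec.png

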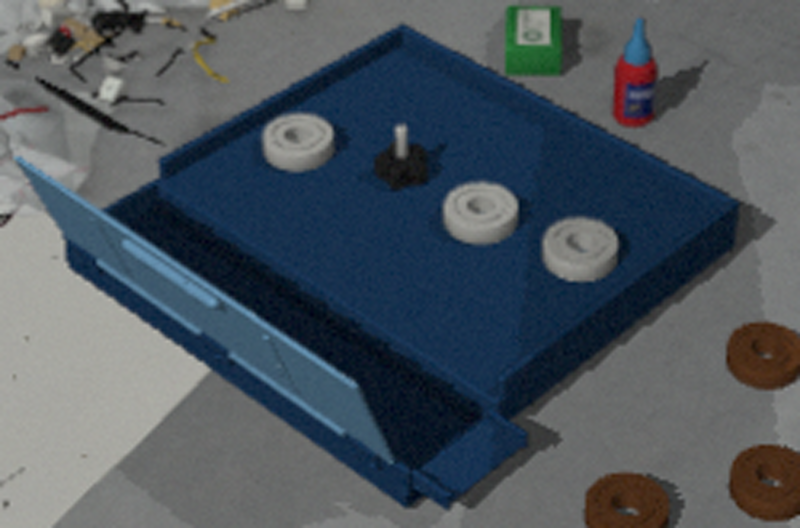

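```bash
cat > pose.py <<'E'
from h import *
import pickle
t,s=pickle.load(open("s0.pkl","rb"))
c=lambda u,v:(160+(u+.5)/2.8-.5,130+(v+.5)/2.8-.5)
P=onplane(t,[c(562,95),c(516,520),c(248,65),c(196,478)],.040)
# tray pts: outer corners
L=np.array([[.125,-.125],[-.125,-.125],[.125,.065],[-.125,.065]])
print(P.round(4), np.linalg.norm(P[0]-P[1]),np.linalg.norm(P[2]-P[3]),np.linalg.norm(P[0]-P[2]))
a=L-L.mean(0);b=P[:,:2]-P[:,:2].mean(0)
th=np.arctan2((a[:,0]*b[:,1]-a[:,1]*b[:,0]).sum(),(a*b).sum())
R=np.array([[np.cos(th),-np.sin(th)],[np.sin(th),np.cos(th)]])
o=P[:,:2].mean(0)-R@L.mean(0)
print("yaw",th,"o",o,"res",(L@R.T+o-P[:,:2]).round(4).tolist())
sc=lambda u,v:(150+(u+.5)/3.2-.5,195+(v+.5)/3.2-.5)
S=onplane(s,[sc(404,26),sc(739,207),sc(163,162),sc(501,382)],.040)
print("side",S.round(4)); a=L-L.mean(0);b=S[:,:2]-S[:,:2].mean(0)
print("side yaw",np.arctan2((a[:,0]*b[:,1]-a[:,1]*b[:,0]).sum(),(a*b).sum()),S[:,:2].mean(0)-R@L.mean(0))
tops=[c(356,135),c(372,333),c(384,435)]
ss=[sc(298,134),sc(481,205),sc(581,241)]
for u,v in zip(tops,ss):
    q=onplane(t,[u],.039)[0]; q2=onplane(s,[v],.039)[0]
    print("bear",q.round(4),q2.round(4),"tray",((q[:2]-o)@R).round(4),((q2[:2]-o)@R).round(4), two(t,u,s,v))
k=onplane(t,[c(383,230)],.060)[0]; print("knob stud tip",k,(k[:2]-o)@R, two(t,c(383,230),s,sc(402,127)))
# lid top edge corners
for u,v in ((c(80,32),sc(17,160)),(c(25,458),sc(391,460))):
    q,e=two(t,u,s,v); print("lid",q.round(4),e,((q[:2]-o)@R).round(4))
E
python3 pose.py
```

```text
[[ 0.671  -0.0777  0.04  ]
 [ 0.4255 -0.0439  0.04  ]
 [ 0.6939  0.1055  0.04  ]
 [ 0.4536  0.1389  0.04  ]] 0.24779621053467885 0.2425822008355635 0.18465986132495732
yaw -0.13796632930988117 o [0.56513627 0.06041978] res [[0.0008, -0.0029], [-0.0014, -0.0023], [0.004, 0.0021], [-0.0034, 0.0031]]
side [[ 0.6681 -0.0742  0.04  ]
 [ 0.4224 -0.0379  0.04  ]
 [ 0.692   0.1072  0.04  ]
 [ 0.4492  0.1422  0.04  ]]
side yaw -0.14278530941946632 [0.56209486 0.06404844]
bear [0.6508 0.043  0.039 ] [0.6509 0.0449 0.039 ] tray [ 0.0873 -0.0054] [ 0.0871 -0.0035] (array([0.65157728, 0.04341365, 0.03768574]), np.float64(0.0010788507759561658))
bear [0.5346 0.0361 0.039 ] [0.5338 0.038  0.039 ] tray [-0.0269 -0.0282] [-0.028  -0.0265] (array([0.53484602, 0.03627344, 0.03735758]), np.float64(0.00019261936957596021))
bear [0.4757 0.0305 0.039 ] [0.4752 0.0326 0.039 ] tray [-0.0845 -0.042 ] [-0.0852 -0.0399] (array([0.4759744 , 0.03071146, 0.03736207]), np.float64(0.0006530974803340268))
knob stud tip [0.59148081 0.02765923 0.06      ] [ 0.03059974 -0.02882611] (array([0.59199319, 0.02790363, 0.05858494]), np.float64(0.0007179911340305014))
lid [0.7027 0.1925 0.0888] 0.00043425447252402356 [0.1181 0.1497]
lid [0.4595 0.2277 0.0568] 0.018673943664142587 [-0.1276  0.1512]
```

```bash
cat > g.py <<'E'
from h import *
from scipy.spatial.transform import Rotation as Ro
from workcell import env, command_gripper, sensors, snapshot, ticket
O=np.array([.5637,.0622]);th=-.140
R=np.array([[np.cos(th),-np.sin(th)],[np.sin(th),np.cos(th)]])
def W(x,y,z): return np.r_[O+R@[x,y],z]
def ori(sg):
    X=np.r_[R@[sg,0],0.];Y=np.array([0,0,-1.]);return Ro.from_matrix(np.c_[X,Y,np.cross(X,Y)]).as_rotvec()
def tray(p): return np.r_[(np.array(p[:2])-O)@R,p[2]]
def ob(): 
    o=sensors.get_obs();print("t%.2f"%o["clock"],"tray",tray(o["tool_pos"]).round(4),"F",o["contact_force"].round(1),"w%.3f"%o["gripper_width"]);return o
E
python3 - <<'E'
from g import *
print(env.finger_overhang)
for sg in(1,-1):
    for p in((.087,-.045,.052),(.087,.06,.052),(-.085,-.08,.052),(-.085,.06,.15),(0,.18,.09),(0,.05,.05),(.087,.06,.15),(0,.18,.16)):
        q=env.inverse_kinematics(W(*p),ori(sg)); print(sg,p,None if q is None else np.round(q,2))
E
```

```text
0.019
1 (0.087, -0.045, 0.052) [0.01 0.32 0.07 1.31 0.   1.72]
1 (0.087, 0.06, 0.052) [0.16 0.38 0.14 1.33 0.   1.88]
1 (-0.085, -0.08, 0.052) [-0.01 -0.09 -0.39  1.28  0.    1.7 ]
1 (-0.085, 0.06, 0.15) [ 0.27 -0.03 -0.14  1.46  0.    1.98]
1 (0, 0.18, 0.09) [0.39 0.29 0.1  1.38 0.   2.1 ]
1 (0, 0.05, 0.05) [ 0.19  0.18 -0.11  1.28  0.    1.9 ]
1 (0.087, 0.06, 0.15) [0.16 0.36 0.3  1.51 0.   1.88]
1 (0, 0.18, 0.16) [0.39 0.28 0.22 1.51 0.   2.1 ]
-1 (0.087, -0.045, 0.052) [ 0.01  0.32  0.07  1.31  0.   -1.42]
-1 (0.087, 0.06, 0.052) [ 0.16  0.38  0.14  1.33  0.   -1.27]
-1 (-0.085, -0.08, 0.052) [-0.01 -0.09 -0.39  1.28  0.   -1.44]
-1 (-0.085, 0.06, 0.15) [ 0.27 -0.03 -0.14  1.46  0.   -1.16]
-1 (0, 0.18, 0.09) [ 0.39  0.29  0.1   1.38  0.   -1.04]
-1 (0, 0.05, 0.05) [ 0.19  0.18 -0.11  1.28  0.   -1.24]
-1 (0.087, 0.06, 0.15) [ 0.16  0.36  0.3   1.51  0.   -1.27]
-1 (0, 0.18, 0.16) [ 0.39  0.28  0.22  1.51  0.   -1.04]
```

Run:
```python
from g import *
command_gripper(.235)
env.move_to(W(.087,-.046,.10),ori(1)); ob()
env.move_linear(W(.087,-.046,.066),v=.12)
print(env.move_linear(W(.087,-.046,.040),v=.03,contact_N=4)); ob()
im=snapshot("wrist")["image"]; cv2.imwrite("pics/w1.png",im[:,:,::-1])
```

```text
t3.25 tray [ 0.0872 -0.0469  0.1003] F [-0.4  0.1 -0. ] w0.232
True
t4.32 tray [ 0.0869 -0.046   0.0472] F [-1.3  0.5  5.9] w0.239
```

View pics/w1.png

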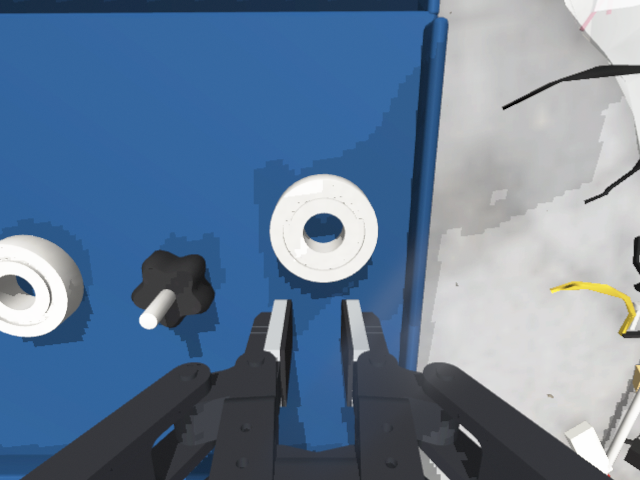

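Run:
```python
from g import *
env.move_linear(W(.087,-.046,.050),v=.06)
env.move_linear(W(.0875,.062,.050),v=.08); ob()
im=snapshot("wrist")["image"]; cv2.imwrite("pics/w2.png",im[:,:,::-1])
env.move_linear(W(.0875,.062,.09),v=.15)
im=snapshot("top")["image"]; cv2.imwrite("pics/t2.png",cv2.resize(im[130:330,160:370],None,fx=2.8,fy=2.8)[:,:,::-1])
```

```text
t6.12 tray [0.0875 0.0616 0.05  ] F [ 0.5 -0.   0. ] w0.234
```

View pics/w2.png

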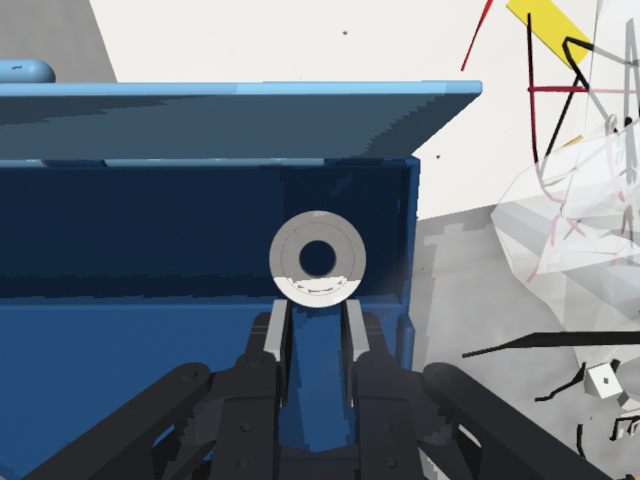

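View pics/t2.png

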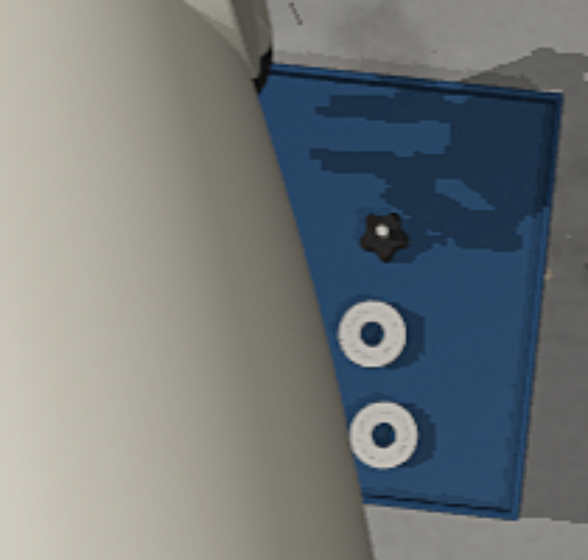

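Run:
```python
from g import *
o=ob(); s=snapshot("wrist"); im=s["image"]; cv2.imwrite("pics/w3.png",im[:,:,::-1])
import pickle; pickle.dump((o,s),open("w3.pkl","wb"))
```

```text
t6.63 tray [0.0874 0.0618 0.0896] F [-0.1 -0.2  0.4] w0.234
```

View pics/w3.png

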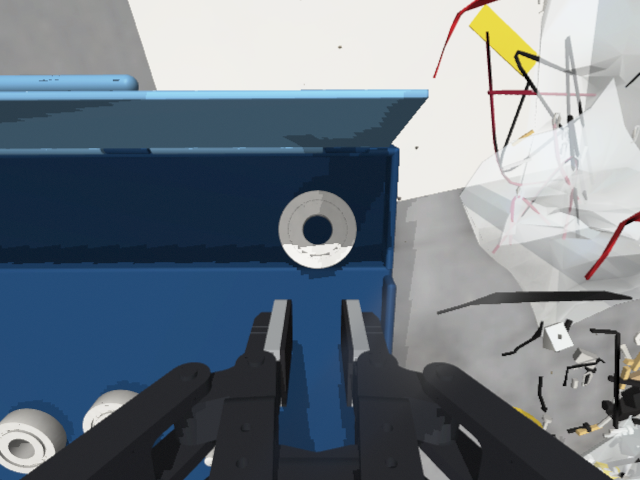

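```bash
cat > wr.py <<'E'
from g import *
def wT(o,s):
    T=np.eye(4);T[:3,:3]=Ro.from_rotvec(o["tool_rot"]).as_matrix();T[:3,3]=o["tool_pos"];return T@np.array(s["tool_from_camera"])
def pt(o,s,uv,z): return np.array([tray(p) for p in onplane(s,uv,z,wT(o,s))]).round(4)
E
python3 - <<'E'
from wr import *
import pickle; o,s=pickle.load(open("w3.pkl","rb"))
uv=[(278.5,230),(356.5,230),(317.5,190.5),(317.5,268.5)]
for z in(.024,.032,.039): print(z,pt(o,s,uv,z).tolist())
print("edge .028",pt(o,s,[(200,262),(200,267),(200,265)],.028).tolist()); print("wall top",pt(o,s,[(200,155)],.028), "knob?")
im=s["image"];cv2.imwrite("pics/w3c.png",cv2.resize(im[140:300,220:420],None,fx=4,fy=3.7,interpolation=cv2.INTER_CUBIC)[:,:,::-1])
E
```

```text
0.024 [[0.0677, 0.0846, 0.024], [0.1074, 0.0846, 0.024], [0.0875, 0.105, 0.024], [0.0875, 0.0633, 0.024]]
0.032 [[0.0685, 0.0872, 0.032], [0.1065, 0.0872, 0.032], [0.0875, 0.1067, 0.032], [0.0875, 0.0668, 0.032]]
0.039 [[0.0692, 0.0894, 0.039], [0.1058, 0.0894, 0.039], [0.0875, 0.1082, 0.039], [0.0875, 0.0698, 0.039]]
edge .028 [[0.0272, 0.0687, 0.028], [0.027, 0.0659, 0.028], [0.0271, 0.067, 0.028]]
wall top [[0.0325 0.1228 0.028 ]] knob?
```

View pics/w3c.png

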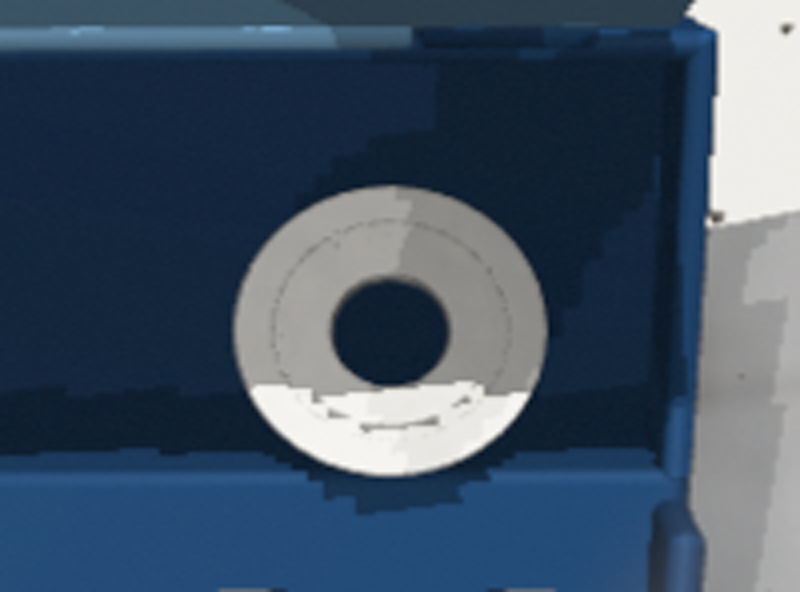

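Run:
```python
from wr import *
import pickle
env.move_linear(W(.0875,.054,.050),v=.15)
print(env.move_linear(W(.0875,.072,.050),v=.06,contact_N=12)); ob()
env.move_linear(W(.0875,.060,.09),v=.2)
o=ob(); s=snapshot("wrist"); im=s["image"]; cv2.imwrite("pics/w4.png",im[:,:,::-1])
pickle.dump((o,s),open("w4.pkl","wb"))
```

```text
False
t7.56 tray [0.0874 0.0726 0.0499] F [-0.4 -0.5 -0.6] w0.238
t7.92 tray [0.0883 0.0598 0.0915] F [-0.3 -0.8  0.6] w0.236
```

View pics/w4.png

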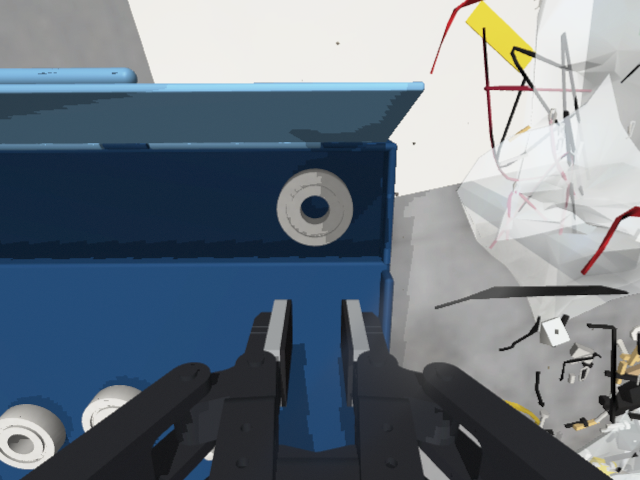

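Run:
```python
from wr import *
import pickle
for i,(x,y) in enumerate([(-.0275,-.0275),(-.085,-.041)]):
    ys=y-.042
    env.move_linear(W(x,ys,.10),v=.25)
    env.move_linear(W(x,ys,.050),v=.12); ob()
    im=snapshot("wrist")["image"]; cv2.imwrite(f"pics/w5{i}.png",im[:,:,::-1])
    env.move_linear(W(x,.072,.050),v=.09); ob()
    env.move_linear(W(x,.060,.09),v=.2)
o=ob(); s=snapshot("wrist"); im=s["image"]; cv2.imwrite("pics/w6.png",im[:,:,::-1])
pickle.dump((o,s),open("w6.pkl","wb"))
```

```text
t9.38 tray [-0.0274 -0.069   0.0494] F [-0.   0.3 -0.3] w0.236
t11.15 tray [-0.0275  0.0716  0.05  ] F [0.2 0.3 0.4] w0.236
t12.84 tray [-0.085  -0.0824  0.0496] F [-0.  -0.2  0.1] w0.234
t14.77 tray [-0.0849  0.0717  0.05  ] F [-0.1  0.3  0.1] w0.234
t15.12 tray [-0.0843  0.0599  0.091 ] F [-1.   0.7 -0.4] w0.236
```

View pics/w6.png

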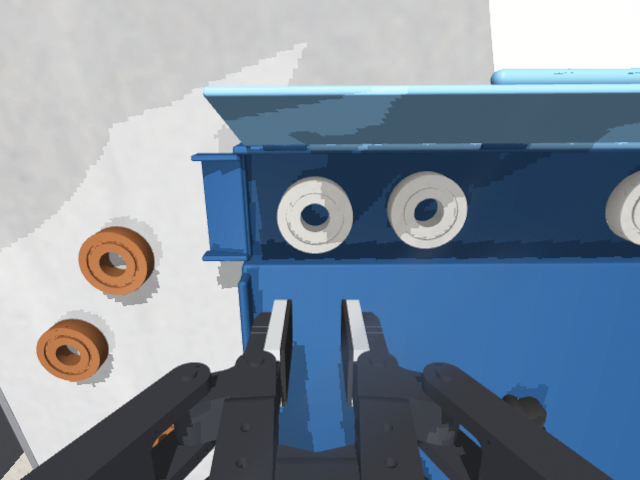

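Run:
```python
from wr import *
import pickle
env.move_linear(W(-.027,.045,.11),v=.25); env.dwell(.2)
o=ob(); s=snapshot("wrist"); im=s["image"]; cv2.imwrite("pics/w7.png",cv2.resize(im[110:310,80:640],None,fx=1.42,fy=2.5)[:,:,::-1])
pickle.dump((o,s),open("w7.pkl","wb"))
hsv=cv2.cvtColor(im,cv2.COLOR_RGB2HSV); m=((hsv[...,1]<60)&(hsv[...,2]>60)).astype(np.uint8); m[300:]=0;m[:130]=0
for k in cv2.findContours(m,cv2.RETR_EXTERNAL,cv2.CHAIN_APPROX_NONE)[0]:
    if cv2.contourArea(k)>1000: print(cv2.boundingRect(k), [np.round(a,1) for a in cv2.fitEllipse(k)[:2]], pt(o,s,[cv2.fitEllipse(k)[0]],.024))
s=snapshot("side");cv2.imwrite("pics/s7.png",cv2.resize(s["image"][195:360,150:400],None,fx=3.2,fy=3.2,interpolation=cv2.INTER_CUBIC)[:,:,::-1])
```

```text
t15.78 tray [-0.028   0.0451  0.1093] F [-0.7 -0.5 -0.6] w0.236
(174, 143, 76, 74) [array([211.5, 179.3]), array([72.2, 74.8])] [[-0.085   0.0901  0.024 ]]
(281, 138, 73, 74) [array([316.8, 175. ]), array([71.4, 73.1])] [[-0.0284  0.0925  0.024 ]]
(489, 136, 82, 74) [array([530.1, 172.2]), array([71.9, 82.2])] [[0.0857 0.0941 0.024 ]]
(597, 130, 43, 170) [array([622.1, 228.9]), array([ 39.4, 196.2])] [[0.1429 0.0623 0.024 ]]
(0, 130, 149, 170) [array([ 66.1, 219.8]), array([138.8, 200.7])] [[-0.1681  0.0674  0.024 ]]
```

View pics/w7.png

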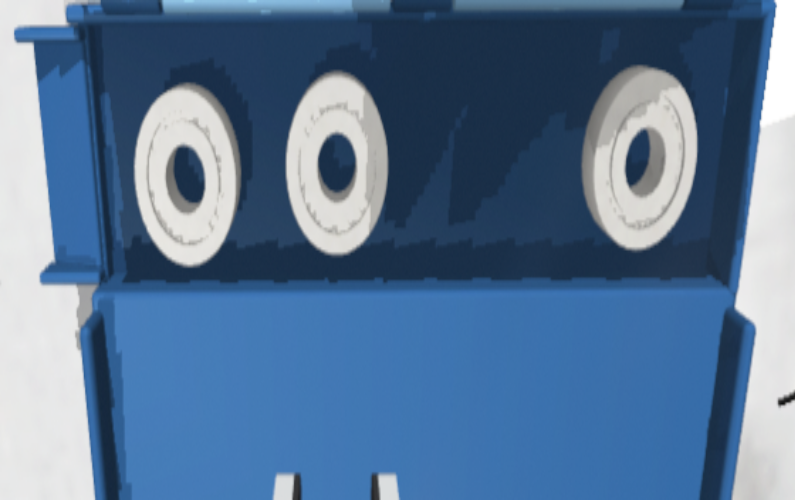

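View pics/s7.png

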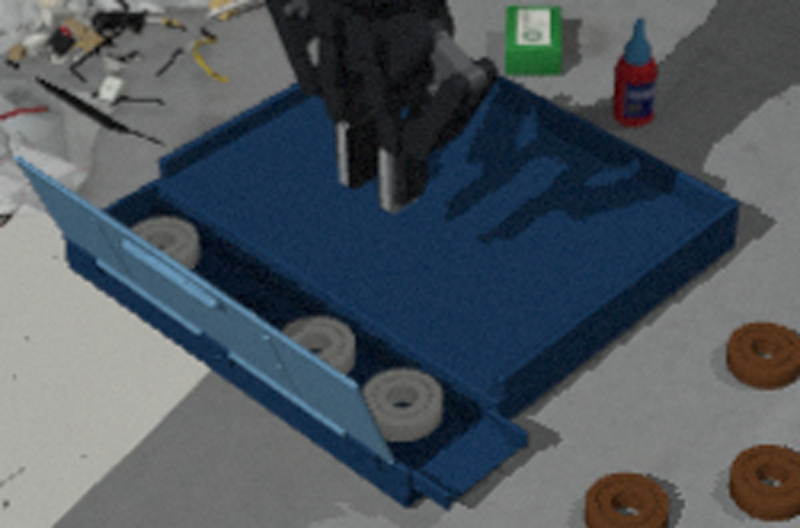

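Run:
```python
from wr import *
command_gripper(0.0)
env.move_linear(W(0,.06,.17),v=.25)
env.move_linear(W(0,.205,.17),v=.25)
env.move_linear(W(0,.205,.096),v=.2); ob()
def P(t,r=.050):
    return W(0,.1265-r*np.cos(t)+.0015*np.sin(t)+.011,.030+r*np.sin(t)+.0015*np.cos(t)+.019)
for t in (1.57,1.25,.95,.65,.38,.2):
    c=env.move_linear(P(t),v=.08 if t<1.5 else .1,contact_N=15); o=ob()
    if c: print("contact",t);break
s=snapshot("side");cv2.imwrite("pics/s8.png",cv2.resize(s["image"][195:360,150:400],None,fx=3.2,fy=3.2,interpolation=cv2.INTER_CUBIC)[:,:,::-1])
```

```text
t17.88 tray [2.000e-04 2.041e-01 9.690e-02] F [0.1 0.6 0.4] w-0.003
t18.68 tray [1.000e-04 1.389e-01 9.900e-02] F [0.6 0.6 0. ] w0.001
t19.03 tray [-1.000e-04  1.227e-01  9.680e-02] F [ 0.8  0.2 -0.1] w-0.002
t19.37 tray [-0.0002  0.109   0.0902] F [-0.7  0.5 -0.7] w0.000
t19.70 tray [-0.0003  0.0981  0.0798] F [ 0.1  0.  -0.1] w0.003
t20.02 tray [-0.0004  0.0912  0.0682] F [0.7 0.7 0.1] w0.001
t20.27 tray [-0.0003  0.0886  0.0597] F [-0.2 -0.1 -0.6] w-0.002
```

View pics/s8.png

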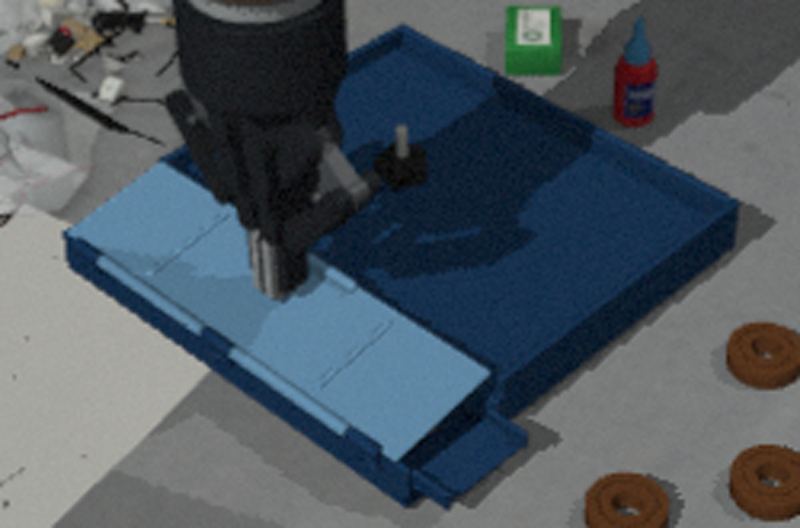

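Lid nearly shut. Press it down.

Run:
```python
from wr import *
print(env.move_linear(W(0,.086,.040),v=.03,contact_N=12)); ob()
env.dwell(.2); ob()
env.move_linear(W(0,.086,.10),v=.15)
# second press right at the bead, 37 mm high at the free edge
env.move_linear(W(0,.072,.075),v=.15)
print(env.move_linear(W(0,.072,.045),v=.03,contact_N=12)); env.dwell(.2);ob()
env.move_linear(W(0,.072,.15),v=.2)
s=snapshot("wrist");cv2.imwrite("pics/w9.png",s["image"][:,:,::-1])
env.movej([-1.0,0.087,0.176,1.66,0,1.571]); ob()
s=snapshot("side");cv2.imwrite("pics/s9.png",cv2.resize(s["image"][195:360,150:400],None,fx=3.2,fy=3.2,interpolation=cv2.INTER_CUBIC)[:,:,::-1])
t=snapshot("top");cv2.imwrite("pics/t9.png",cv2.resize(t["image"][130:330,160:440],None,fx=2.8,fy=2.8)[:,:,::-1])
```

```text
True
t20.77 tray [0.0004 0.0876 0.0505] F [-0.5 -0.8  9.2] w-0.001
t20.98 tray [0.0004 0.0876 0.0505] F [-0.8 -0.3  8. ] w0.001
True
t22.68 tray [0.0001 0.0721 0.0557] F [-2.8 -0.2  8.2] w0.000
t25.73 tray [-0.1901 -0.5565  0.2501] F [ 0.3 -0.4  0.5] w0.002
```

View pics/s9.png

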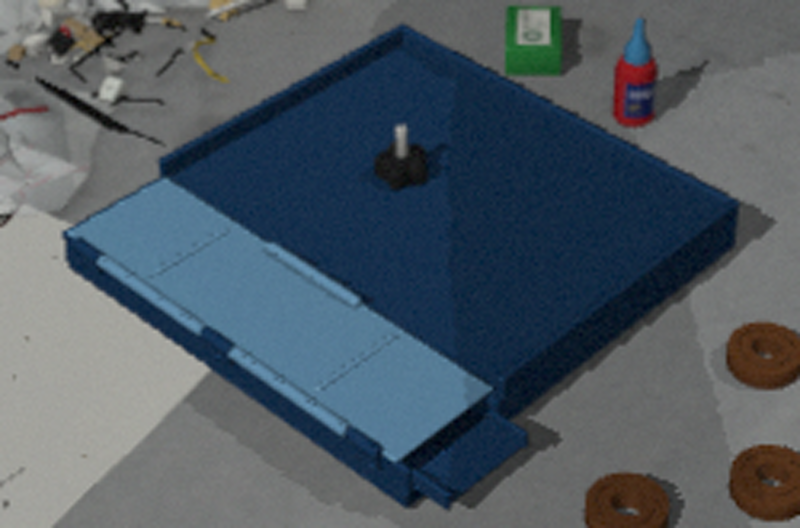

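View pics/t9.png

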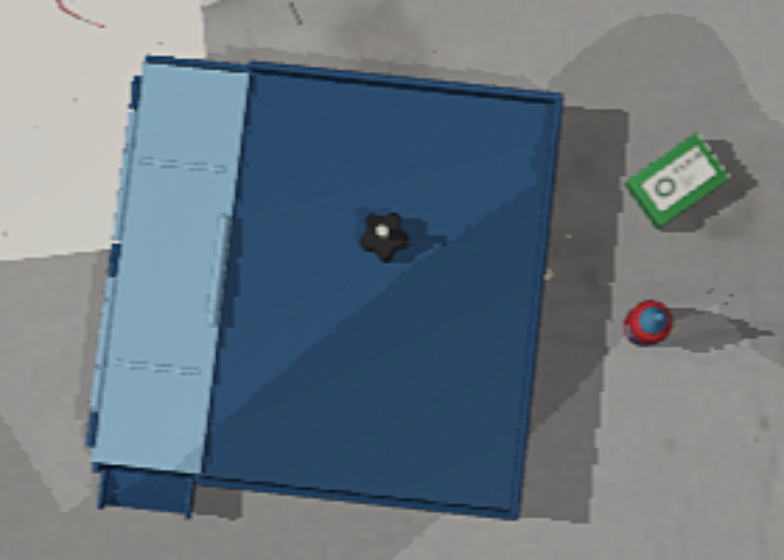

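View pics/w9.png

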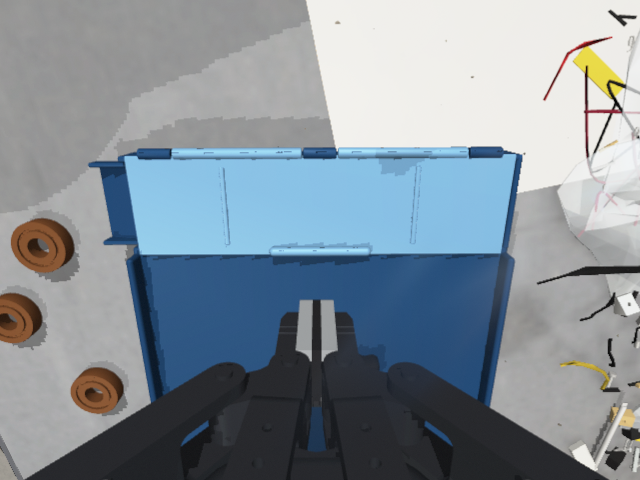

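```bash
python3 -c "
from workcell import ticket; print(ticket.sign_off())"
```

```text
the job is handed in; nothing more can be done
None
```

The job is done and handed in. All three pale grey bearings were swept into the trough, and the lid was folded over and pressed fully shut, with the arm parked clear by 25.7 s on the robot clock.

- **Bearings:** The first one stopped leaning on the plate's edge, so I pushed it 10 mm further and it dropped in. A wrist and a side picture taken before closing the lid showed all three flat in the trough, centred at tray y of about 90 to 94 mm. I could not see them once the lid was shut.
- **Look-alikes:** The brown rings on the bench were never touched.
- **Lid:** I pressed it twice with about 8 to 9 N. The fingertips stopped at about 31.3 mm on the panel (31.5 mm expected when shut) and about 36.5 mm on the bead (about 37 mm expected). The final top, side and wrist pictures show it flat.
- **Things to leave alone:** The star knob is at the same pixels in the top picture as at the start. The bottle and carton also look unmoved.

No final check failed or disagreed.

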